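# Post two offcuts through the scrap bin's sprung flap

### The arm

A 6-joint arm with a two-finger parallel gripper is mounted at the origin on a cart in front of the work surface, level with it; the furniture and walls round the work are solid. World frame = base frame: x ahead of the robot, y to its left, z up, the work surface at z = 0. Lengths are in mm, angles in rad, forces in N, time in s.
With the tool pointing down it reaches from about 275 to 1000 mm from the base axis. Payload 8.4 kg.
Tool frame: the origin (TCP) lies midway between the tips of the shut fingers; the grasp point (between the pads) lies 19 mm behind it; z points along the fingers, y is the direction in which the jaws open and shut (so a half turn about z gives the same grasp; the last joint's range is limited). The gripper opens to 85 mm and grips with 20 to 120 N. Pads are 22 mm wide; open, the fingers measure 114 mm over their backs; the gripper's body (76 mm by 85 mm) begins 54 mm behind the grasp point. The pads swing forward as they close: fully open they stand 13 mm farther back than shut.
Start: joints at [-1.316, 0.353, 1.633, -0, 1.155, -0.002], TCP at [158.74, -604.508, 231.281] pointing down, gripper open.
Joint ranges: [-2.63, 2.63], [-0.92, 2.1], [0.06, 2.66], [-1.3, 4.44], [0, 2.69], [-3.02, 3.02]. Speed limits (rad/s): [2.22, 2.22, 2.79, 3.14, 3.14, 3.14].

### API

Orientations are given as [roll, pitch, yaw] about the fixed x, y, z axes, in that order (R = Rz(yaw) Ry(pitch) Rx(roll)).
In Python, from rig import r gives the robot as it stands. The module is installed in compiled form; this text tells all that it offers.
- The arm moves only by the tool drive_tool, never from a script. Its argument "moves" is a list of rows, each a list of 3 entries, a list of its own where there are three numbers: the closure, from 0 (fully open) to 1 (shut), then the shift along the tool's x, y, z in cm, then the turn about the tool's z in degrees. In form: [[claw, [dx, dy, dz], roll], ...]. A call has 1 to 12 rows; each row is the pose to reach, as a shift and turn from the pose measured when the call began, along the tool's axes at that moment; what a row does not reach only later rows make up. A row lasts 1/8 s, in which the tool goes at most 62.5 mm and 10.7 degrees, less where a joint would pass 70% of its speed; a pose out of reach is approached as far as the arm can. A call with a gripper value outside its range is refused whole. The fingers move at their own pace and stop on an object; "grip_force" is the grip in N (left out, the last holds). Time passes only in rows, so rows that repeat a pose let the fingers close. It gives the time, the measured TCP pose, the force and the opening at its end, in the units of the state.
- r.sense(): the state, without advancing time (a new reading comes with each control period).
- r.grab_frame(name): name is "side" or "top"; returns a dict with "color" (480x640x3 uint8, red, green, blue), "fx", "fy", "cx", "cy" (pixels), "D" ([k1, k2, p1, p2, k3] as OpenCV has them; the pictures are not rectified), "pose" (4x4, takes a point from camera to world coordinates). Camera axes: x right, y up, looking along -z (the intrinsics and any distortion apply to the point x, -y, -z); pixel columns grow to the right and rows downward; lengths in mm; the calibration is good to about 2 mm. A picture is of the moment at which its call begins. There is no depth.
- r.sign_off(): hands the job in, once; it reports no verdict.
Trained networks look in the newest picture that a camera, given by its name, has taken for a name from the list of things; names that differ only in an ending like _2 or _b are one class to them, and where a whole thing is asked for, a point or a joint stands for the part that bears it (a point fixed in the world has none). Each returns a list of dicts, best first, with "score" (0 to 1); they miss things now and then, are a little off and sometimes report something else, mostly with a low value. They report only what shows in the picture. A call takes as long as a camera call.
- r.outline_of(thing, camera): "mask" (480x640 bool, what is visible of it) and "at" ([column, row] in pixels, amid what is visible of it).
- r.spot_point(thing, camera): "at" ([column, row] in pixels: a listed point, or the origin of a listed thing).
The state is a dict: "clock": time; "qpos": joint angles; "qvel": joint speeds; "joint_efforts": joint torques, N m; "eef_pos": TCP position; "tcp_rot": TCP orientation; "contact_force": force on the tool from outside, world axes, zero at the start; "wrist_torque": the same for the moment, N m; "opening": opening from 0.0 (shut) to 1.0 (fully open).
Only numpy, scipy, OpenCV 4.12 (cv2) and the standard library are available. Lean on these libraries where they do the work, as an engineer would, in place of code of your own. Each camera call takes 0.05 s, during which the arm holds its last target.

### The job

Clear the two timber offcuts from the bench into the blue scrap bin: lay each on the sill and push it in under the hood, through the yellow sprung flap, until it drops inside and the flap snaps shut behind it. The long offcut goes in first, and the flap must have shut behind it before the short one follows. Leave the tools, jar, mug and other things round about where they are.

Things in the scene. Friction and masses are not known exactly. Their poses are not given: they have to be found in the camera images.
- scrap_bin: Fixed blue sheet-steel scrap bin standing on the bench left of the robot's middle, its mouth facing right. Origin: on the bench below the middle of its front face; x points level through the mouth into the bin (about the world's y), y across the mouth, z up. Housing: x 0 to 160 mm, y -105 to 105, top at z 320 (handle to 341); its floor lies near the bench (9 to 39 mm), its roof is closed, the mouth the only way in.
- mouth (a point): Point in the plane of the bin's front face, midway across the mouth and level with the sill's top, 190 mm over the bench; axes as the bin's. The mouth is 90 mm wide (y -45 to 45) and reaches from 37 mm below this point (where the sill's sloping end enters) to 80 mm above it; a flap just behind it shuts it.
- sill (a point): Point on the middle line of the level steel sill in front of the mouth, on its top, 85 mm before the mouth, 190 mm over the bench; axes as the bin's. The sill is level from x -90 mm to 59 mm of this point, then slopes down 55 degrees into the mouth. Low rails at its sides: inner faces at y -45 and 45, 9 mm high.
- hood (a point): Middle of the front edge of the hood that juts out 37 mm over the mouth and the end of the sill, 270 mm over the bench (underside, 80 mm above the sill; 5 mm thick), y -50 to 50; axes as the bin's. Its side cheeks hang 40 mm down outside the mouth.
- flap (a joint): Yellow steel flap, 86 x 111 mm, light, with black lower edge, hinged along the mouth's upper edge. 0 = shut, grows as it swings inward (up to 1.5 rad); it cannot swing outward. A spring shuts it: a light one, under 0.5 N at its lower edge holds it open. An offcut pushed until more than half of it is past the level part of the sill tips and slides in.
- long_offcut_mid (a point): Centre of the long offcut, a light brown timber block 45 (x) x 110 (y) x 35 (z) mm, about 110 g, lying flat on the bench (centre 17.5 mm up).
- short_offcut_mid (a point): Centre of the short offcut, a red-brown timber block 50 (x) x 60 (y) x 40 (z) mm, about 90 g, lying flat on the bench (centre 20 mm up).
- jar: Bystander, loose: glass jar of shellac with a grey lid, 67 mm across, 108 tall. Origin: centre of its underside.
- mug: Bystander, loose: white mug, 78 mm across, 110 over its handle, 97 tall. Origin: centre of its underside.
- brush: Bystander, loose: paint brush lying flat, 44 x 178 mm, 22 high, long side along its y. Origin: centre of its underside.
- screwdriver: Bystander, loose: screwdriver with green handle, 25 x 190 mm, 22 high, long side along its y. Origin: centre of its underside.
- spanner: Bystander, loose: open-ended steel spanner, 42 x 200 mm, 6 high, long side along its y. Origin: centre of its underside.
- tape_roll: Bystander, loose: brown roll of tape lying flat, 101 mm across, 24 high. Origin: centre of its underside.
- marking_gauge: Bystander, loose: wooden marking gauge, 58 x 200 mm, 66 high, long side along its y. Origin: centre of its underside.

How it is judged:
By the outcome, as a careful person would: the job done as asked, in the order asked, and still so for the second after the job is handed in, with the robot touching nothing.
It also fails if it takes over 72 s, if anything falls off the work surface, if the arm or the gripper's body presses on something with over 40 N, if the wrist force passes 120 N, or if a joint passes its speed limit or range.

## Working session

There is one attempt and no reset: what is moved stays moved. The work goes in short steps, Python scripts to look and compute and a tool call to move; the robot and the scene stay as the last step left them, time stands still between calls to the robot, and variables do not carry over. Pictures are saved under pics/ and viewed, and the job is handed in when it is done.

Besides the shell and the picture viewer there is one more tool, called after "Emit:" as a command line: name --argument value ..., lists and objects as JSON in quotes. drive_tool: Moves the arm, as the interface text tells. Its arguments: {"type":"object","properties":{"moves":{"type":"array"},"grip_force":{"type":"number"}},"required":["moves"]}

```bash
mkdir -p pics
cat > h.py <<'E'
import numpy as np, cv2
from rig import r
def K(f): return np.array([[f['fx'],0,f['cx']],[0,f['fy'],f['cy']],[0,0,1.]])
def ray(f,uv):
    p=cv2.undistortPoints(np.array([[uv]],float),K(f),np.array(f['D'],float))[0,0]
    P=np.array(f['pose']); d=P[:3,:3]@np.array([p[0],-p[1],-1.]); return P[:3,3],d/np.linalg.norm(d)
def onz(f,uv,z):
    o,d=ray(f,uv); return o+d*(z-o[2])/d[2]
def proj(f,X):
    P=np.array(f['pose']); X=np.atleast_2d(X); c=(X-P[:3,3])@P[:3,:3]; c=c*[1,-1,-1]
    return cv2.projectPoints(c.reshape(-1,1,3),np.zeros(3),np.zeros(3),K(f),np.array(f['D'],float))[0][:,0]
def tri(f1,a,f2,b):
    o1,d1=ray(f1,a);o2,d2=ray(f2,b)
    t=np.linalg.lstsq(np.c_[d1,-d2],o2-o1,rcond=None)[0]
    p,q=o1+t[0]*d1,o2+t[1]*d2; return (p+q)/2,np.linalg.norm(p-q)
def save(f,n): cv2.imwrite('pics/'+n,f['color'][:,:,::-1])
E
python3 - <<'E'
from h import *
np.set_printoptions(precision=1,suppress=True)
F={}
for c in('side','top'):
    F[c]=r.grab_frame(c); save(F[c],c+'0.png'); print(c,np.array(F[c]['pose']).round(2).tolist(),F[c]['fx'])
for n,z in [('mouth',190),('sill',190),('hood',270),('long_offcut_mid',17.5),('short_offcut_mid',20),('scrap_bin',0),('jar',0),('mug',0),('brush',0),('screwdriver',0),('spanner',0),('tape_roll',0),('marking_gauge',0)]:
    for c in F:
        for d in r.spot_point(n,c)[:2]: print(n,c,round(d['score'],2),np.array(d['at']),onz(F[c],d['at'],z))
for n in('long_offcut_mid','short_offcut_mid'):
    for d in r.outline_of(n,'top')[:2]:
        m=d['mask'].astype(np.uint8); cs=max(cv2.findContours(m,0,1)[0],key=cv2.contourArea)
        z=35 if 'long' in n else 40
        w=np.array([onz(F['top'],p[0].astype(float),z)[:2] for p in cs],np.float32)
        print(n,d['score'],d['at'],m.sum(),cv2.minAreaRect(w))
E
```

```text
side [[0.92, 0.19, -0.35, 9.12], [-0.39, 0.39, -0.83, -1301.33], [-0.02, 0.9, 0.43, 836.93], [0.0, 0.0, 0.0, 1.0]] 483.3097337330626
top [[-0.03, 0.98, -0.19, 227.26], [-1.0, -0.03, 0.0, 6.23], [-0.0, 0.19, 0.98, 1932.85], [0.0, 0.0, 0.0, 1.0]] 527.9998018610278
mouth side 0.9 [303.4 213.6] [525.5 149.9 190. ]
mouth top 0.58 [276.3 257.3] [498.9 146.3 190. ]
sill side 0.63 [307.8 223.1] [510.3  68.  190. ]
sill top 0.71 [302.8 258.4] [492.7  57.9 190. ]
hood side 0.6 [301.1 197.8] [501.5  98.4 270. ]
hood top 0.69 [286.5 247.6] [516.9 106.9 270. ]
long_offcut_mid side 0.62 [332.7 323.2] [ 455.9 -254.9   17.5]
long_offcut_mid top 0.73 [384.3 270.5] [ 465.8 -233.7   17.5]
short_offcut_mid side 0.75 [363.8 339.1] [ 502.1 -359.3   20. ]
short_offcut_mid top 0.67 [414.9 258.1] [ 508.  -348.2   20. ]
scrap_bin side 0.86 [300.9 268.4] [494.1 112.7   0. ]
scrap_bin top 0.9 [282.5 265.7] [496.5 139.1   0. ]
scrap_bin top 0.42 [311.5 221.6] [660.2  27.8   0. ]
jar side 0.68 [354.7 271.1] [657.9  15.6   0. ]
jar top 0.88 [309.5 221.9] [659.2  35.4   0. ]
mug side 0.9 [376.  288.6] [ 670.4 -117.
[... 586 characters left out ...]
4 -450.3    0. ]
tape_roll top 0.54 [434.8 227.8] [ 623.5 -434.2    0. ]
marking_gauge top 0.59 [187.6 274.4] [473.2 491.7   0. ]
long_offcut_mid 0.7 [183.0, 277.1] 406 ((472.98883056640625, 490.747314453125), (186.88893127441406, 62.52851104736328), 0.8357465267181396)
long_offcut_mid 0.56 [384.7, 271.0] 407 ((460.8582458496094, -232.93560791015625), (105.38067626953125, 52.609928131103516), 37.20658874511719)
short_offcut_mid 0.78 [415.9, 262.5] 285 ((493.39111328125, -350.67694091796875), (55.108863830566406, 71.01484680175781), 21.38656997680664)
short_offcut_mid 0.61 [352.1, 221.0] 504 ((662.8292846679688, -118.93152618408203), (79.11021423339844, 109.09789276123047), 70.00582885742188)
```

```bash
sleep 1; ls .
```

```text
h.py
pics
```

View pics/side0.png

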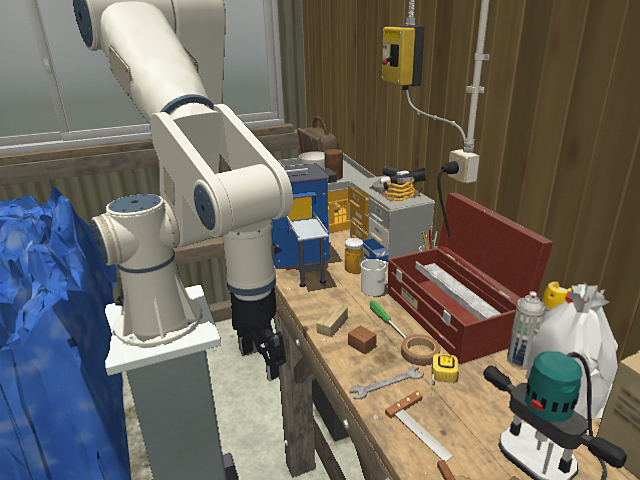

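View pics/top0.png

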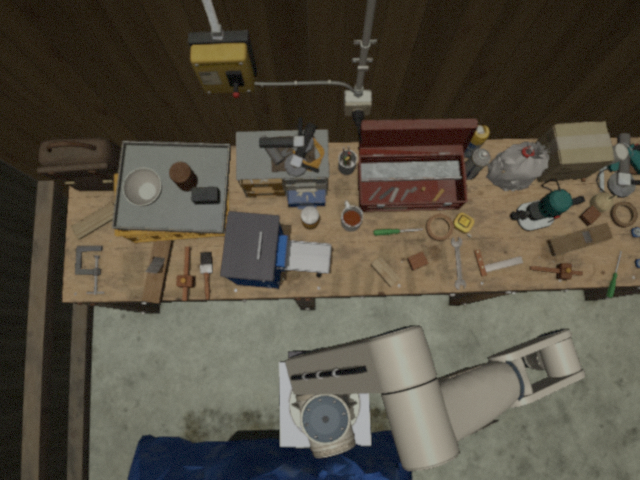

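Run:
```python
import cv2
a=cv2.imread('pics/top0.png')[180:310,250:480]; cv2.imwrite('pics/top0z.png',cv2.resize(a,None,fx=3.4,fy=3.4,interpolation=2))
a=cv2.imread('pics/side0.png')[180:420,250:470]; cv2.imwrite('pics/side0z.png',cv2.resize(a,None,fx=2.5,fy=2.5,interpolation=2))
```

```text
(no output)
```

View pics/top0z.png

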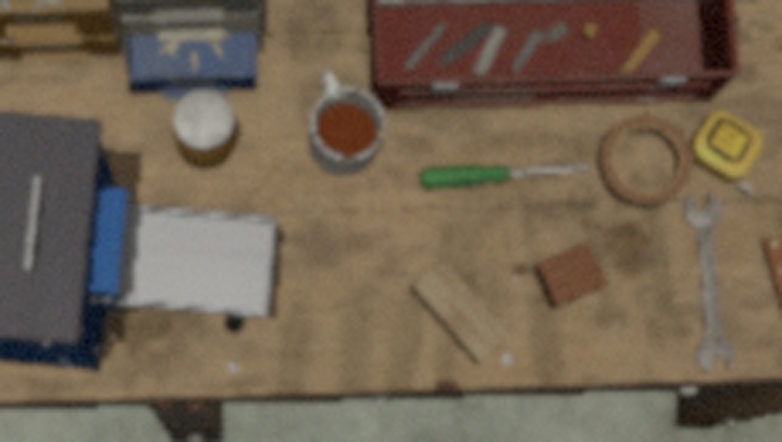

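View pics/side0z.png

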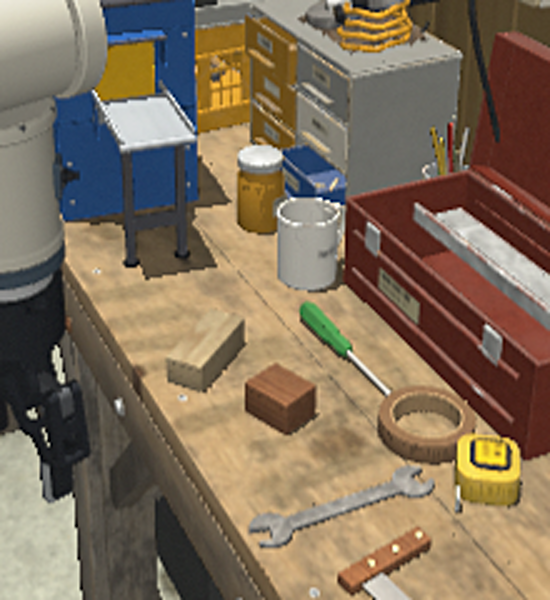

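The top view shows the long offcut at about (385,271), the short one at (416,262) and the sill at (305,257). In the side view they are at (333,320), (364,339) and (308,229). Next I fit box models to both views.

```bash
cat > fit.py <<'E'
from h import *
from scipy.optimize import minimize
def box(x,y,yaw,L,z0=0):
    s=np.array([[a,b,c] for a in(-.5,.5) for b in(-.5,.5) for c in(0,1)])*L
    R=np.array([[np.cos(yaw),-np.sin(yaw),0],[np.sin(yaw),np.cos(yaw),0],[0,0,1]])
    return s@R.T+[x,y,z0]
def hull(f,X,S=8,o=(0,0),sz=(640,480)):
    p=proj(f,X); p=(p+.5-np.array(o))*S
    m=np.zeros((sz[1]*S,sz[0]*S),np.uint8); cv2.fillConvexPoly(m,cv2.convexHull(np.round(p).astype(np.int32)),1)
    return cv2.resize(m.astype(np.float32),sz,interpolation=cv2.INTER_AREA)
def fitbox(FM,x0,L,z0=0):
    # FM: list of (frame,mask)
    W=[]
    for f,m in FM:
        c=np.argwhere(m).mean(0)[::-1].astype(int)-40; W.append((f,m[c[1]:c[1]+80,c[0]:c[0]+80].astype(np.float32),c))
    def cost(v,full=False):
        e=[]
        for f,m,c in W:
            h=hull(f,box(v[0]*10,v[1]*10,v[2]*.2,L,z0),8,c,(80,80)); e.append(np.abs(h-m).sum()/m.sum())
        return e if full else sum(e)
    best=None
    for yaw in x0[2]:
        s=minimize(cost,[x0[0]/10,x0[1]/10,yaw/.2],method='Nelder-Mead',options=dict(initial_simplex=np.array([[x0[0]/10+a,x0[1]/10+b,yaw/.2+c] for a,b,c in((0,0,0),(1,0,0),(0,1,0),(0,0,1))])))
        if best is None or s.fun<best.fun: best=s
    v=best.x; return np.array([v[0]*10,v[1]*10,v[2]*.2]),cost(v,True)
E
python3 - <<'E'
from fit import *
np.set_printoptions(precision=2,suppress=True)
F={c:r.grab_frame(c) for c in('side','top')}
for n,L,x in(('long_offcut_mid',(45,110,35),(460,-240)),('short_offcut_mid',(50,60,40),(505,-352))):
    FM={}
    for c in F:
        for d in r.outline_of(n,c):
            p=onz(F[c],d['at'],20)
            if np.hypot(*(p[:2]-x))<50: FM[c]=(F[c],d['mask']); print(c,d['score'],d['mask'].sum()); break
    ys=np.arange(0,3.1,.5)
    for sel in (list(FM),*[[c] for c in FM]):
        print(n,sel,*fitbox([FM[c] for c in sel],(x[0],x[1],ys),L))
s=r.sense(); print(s)
import pickle; pickle.dump({c:dict(F[c]) for c in F},open('F.pkl','wb'))
f=F['top']['color'][225:300,215:345]; cv2.imwrite('pics/tbin.png',cv2.resize(f,None,fx=6,fy=6,interpolation=cv2.INTER_CUBIC)[:,:,::-1])
f=F['side']['color'][150:300,265:345]; cv2.imwrite('pics/sbin.png',cv2.resize(f,None,fx=4,fy=4,interpolation=cv2.INTER_CUBIC)[:,:,::-1])
E
```

```text
top 0.77 386
long_offcut_mid ['top'] [ 462.82 -234.3     2.21] [np.float32(0.11131801)]
long_offcut_mid ['top'] [ 462.82 -234.3     2.21] [np.float32(0.11131801)]
side 0.81 594
top 0.51 292
short_offcut_mid ['side', 'top'] [ 497.77 -354.52    3.48] [np.float32(0.05260943), np.float32(0.11033818)]
short_offcut_mid ['side'] [ 498.18 -355.43    0.39] [np.float32(0.039641205)]
short_offcut_mid ['top'] [ 497.06 -353.78    0.32] [np.float32(0.10300728)]
{'clock': 1.8, 'qpos': array([-1.32,  0.35,  1.63,  0.  ,  1.16, -0.  ]), 'qvel': array([ 0., -0.,  0.,  0., -0.,  0.]), 'joint_efforts': array([  0.  , -60.52, -34.24,  -0.  ,   0.  ,  -0.  ]), 'eef_pos': array([ 158.75, -604.5 ,  231.29]), 'tcp_rot': array([-3.14, -0.  ,  0.26]), 'contact_force': array([ 0.1 , -0.18, -0.24]), 'wrist_torque': array([-0.04, -0.03,  0.04]), 'opening': 1.0017190202481858}
```

```bash
sleep 2
python3 - <<'E'
from fit import *
import pickle; F=pickle.load(open('F.pkl','rb'))
for c,o,s,w in(('top',(360,240),9,(80,50)),('side',(305,290),8,(90,70))):
    im=cv2.resize(F[c]['color'][o[1]:o[1]+w[1],o[0]:o[0]+w[0]],None,fx=s,fy=s,interpolation=cv2.INTER_CUBIC)[:,:,::-1].copy()
    for v,L in(((462.8,-234.3,2.21),(45,110,35)),((497.8,-354.5,.345),(50,60,40))):
        p=((proj(F[c],box(*v,L))+.5-o)*s).astype(int)
        for i in range(8):
            for j in range(i):
                if bin(i^j).count('1')==1: cv2.line(im,tuple(map(int,p[i])),tuple(map(int,p[j])),(0,255,0),1)
    cv2.imwrite(f'pics/ov_{c}.png',im)
E
```

```text
(no output)
```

View pics/ov_top.png

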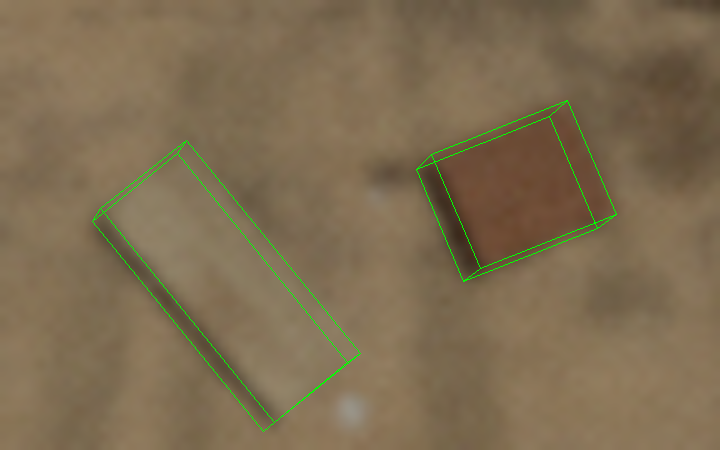

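View pics/ov_side.png

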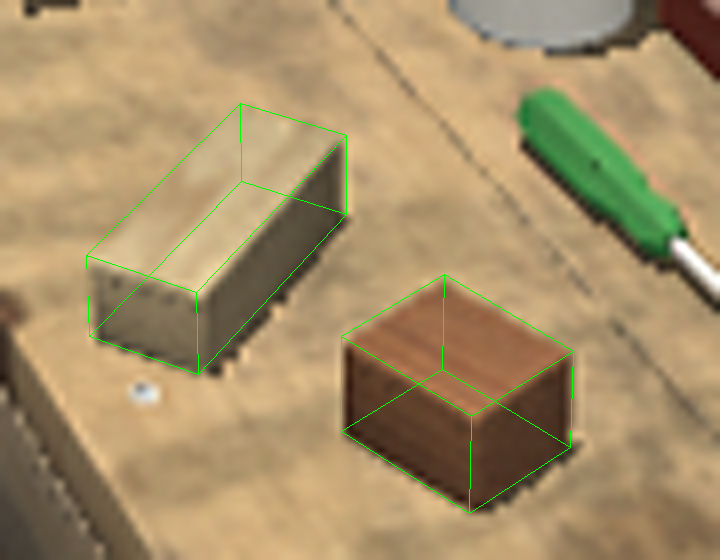

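View pics/tbin.png

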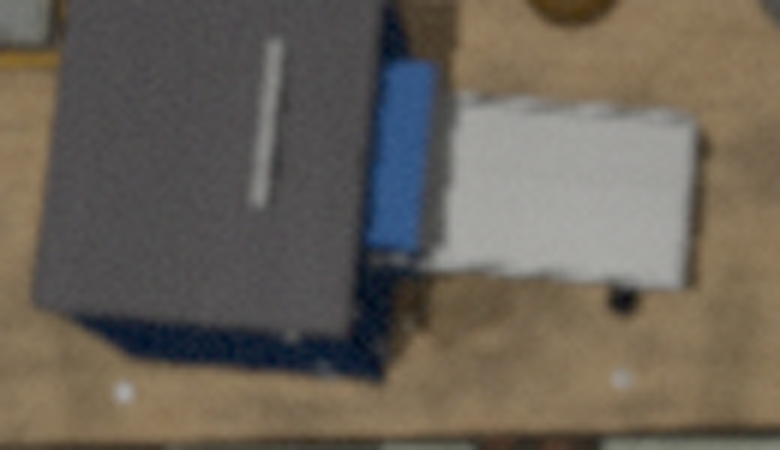

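View pics/sbin.png

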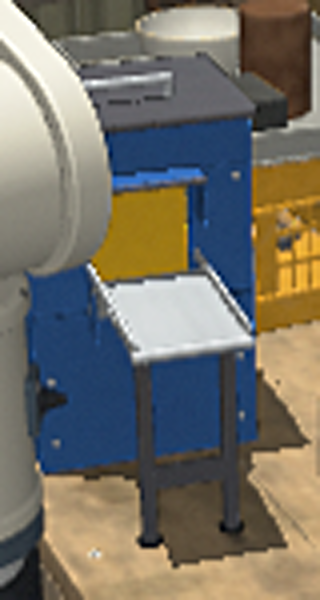

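Run:
```python
from h import *
from scipy.optimize import least_squares
import pickle; F=pickle.load(open('F.pkl','rb'))
np.set_printoptions(precision=2,suppress=True)
T=[((697,118),(-175,-47,195)),((688,290),(-175,47,195)),((437,62),(-37,-50,275)),((418,252),(-37,50,275)),((348,337),(0,105,320)),((382,380),(0,105,0))]
S=[((138,358),(-175,47,190)),((252,345),(-175,-47,190)),((257,440),(0,-105,0)),((250,118),(0,-105,320)),((45,473),(0,105,0)),((205,180),(-37,-50,275))]
def W(v,q):
    c,s=np.cos(v[2]),np.sin(v[2]); R=np.array([[c,-s,0],[s,c,0],[0,0,1]]); return np.array(q,float)@R.T+[v[0],v[1],0]
def res(v):
    a=proj(F['top'],W(v,[q for _,q in T]))-(np.array([p for p,_ in T])/6+[214.5,224.5])
    b=proj(F['side'],W(v,[q for _,q in S]))-(np.array([p for p,_ in S])/4+[264.5,149.5])
    return np.r_[a.ravel(),b.ravel()]
s=least_squares(res,[500,145,1.6],loss='soft_l1',x_scale=[10,10,.1]); print(s.x); print(res(s.x).reshape(-1,2))
for x in(-175,-110,-85,-37,-26,0): print(x,W(s.x,[[x,0,190]]))
```

```text
[509.75 142.44   1.46]
[[ 0.08  0.14]
 [-0.69 -0.67]
 [ 0.99  0.61]
 [ 1.16 -0.18]
 [-1.84  0.38]
 [ 0.6   2.62]
 [-0.45 -0.89]
 [ 0.21 -1.84]
 [ 1.3  -0.1 ]
 [ 1.58 -3.49]
 [-2.44  0.63]
 [ 0.38 -0.83]]
-175 [[490.23 -31.47 190.  ]]
-110 [[497.48  33.13 190.  ]]
-85 [[500.27  57.97 190.  ]]
-37 [[505.63 105.67 190.  ]]
-26 [[506.85 116.6  190.  ]]
0 [[509.75 142.44 190.  ]]
```

Run:
```python
from h import *
import pickle; F=pickle.load(open('F.pkl','rb'))
np.set_printoptions(precision=1,suppress=True)
t=lambda X,Y,z: onz(F['top'],(X/6+214.5,Y/6+224.5),z)
s=lambda X,Y,z: onz(F['side'],(X/4+264.5,Y/4+149.5),z)
print('sill end T',t(697,118,195),t(688,290,195)); print('sill end S',s(138,358,190),s(252,345,190))
print('rails T far edge',t(470,97,199),t(690,120,199),' near',t(440,265,199),t(685,290,199))
print('hood T',t(437,62,275),t(418,252,275)); print('hood S',s(205,180,275))
print('bottom',t(382,380,0),s(45,473,0),s(257,440,0)); print('roof',s(250,118,320),t(348,337,320),t(35,300,320))
```

```text
sill end T [537.4 -36.5 195. ] [441.2 -28.5 195. ]
sill end S [442.6 -32.7 190. ] [531.1 -48.8 190. ]
rails T far edge [552.1  89.6 199. ] [535.7 -32.4 199. ]  near [458.4 107.9 199. ] [440.8 -26.7 199. ]
hood T [557.4 103.2 275. ] [455.5 114.9 275. ]
hood S [551.3  93.4 275. ]
bottom [415.1 156.2   0. ] [414.6 154.9   0. ] [609.5 132.    0. ]
roof [595.2  99.8 320. ] [406.4 148.5 320. ] [429.7 309.4 320. ]
```

```bash
cat > go.py <<'E'
from h import *
import sys
s=r.sense(); p=np.array(s['eef_pos']); 
from scipy.spatial.transform import Rotation as R
M=R.from_euler('xyz',s['tcp_rot']).as_matrix()
yaw=np.arctan2(M[1,0],M[0,0])
print('clk',s['clock'],p.round(1),'rot',np.round(s['tcp_rot'],3),'yaw',yaw.round(3),'F',np.round(s['contact_force'],1),'op',round(float(s['opening']),3))
for a in sys.argv[1:]:
    t=[float(v) for v in a.split(',')]
    d=M.T@(np.array(t[:3])-p)/10
    dy=(t[3]-yaw+np.pi)%(2*np.pi)-np.pi if len(t)>3 else 0
    print(a,'->',d.round(2).tolist(),round(-np.degrees(dy),1))
E
python3 go.py 462.8,-234.3,150,0.64 462.8,-234.3,10,0.64
```

```text
clk 1.8 [ 158.8 -604.5  231.3] rot [-3.142 -0.     0.257] yaw 0.257 F [ 0.1 -0.2 -0.2] op 1.002
462.8,-234.3,150,0.64 -> [38.81, -28.08, 8.13] -22.0
462.8,-234.3,10,0.64 -> [38.81, -28.08, 22.13] -22.0
```

Emit:
drive_tool --moves '[[0,[38.8,-28.1,8.1],-22],[0,[38.8,-28.1,8.1],-22],[0,[38.8,-28.1,8.1],-22],[0,[38.8,-28.1,8.1],-22],[0,[38.8,-28.1,8.1],-22],[0,[38.8,-28.1,8.1],-22],[0,[38.8,-28.1,8.1],-22],[0,[38.8,-28.1,8.1],-22],[0,[38.8,-28.1,8.1],-22],[0,[38.8,-28.1,8.1],-22],[0,[38.8,-28.1,8.1],-22],[0,[38.8,-28.1,8.1],-22]]' --grip_force 40

```text
clock: 3.3
eef_pos: [462.2, -235.1, 150.5]
tcp_rot: [3.141, -0.0, 0.639]
contact_force: [-0.1, 1.0, -0.4]
opening: 1.0
```

```bash
python3 go.py 462.8,-234.3,10,0.64
python3 - <<'E'
from h import *
f=r.grab_frame('side'); a=f['color'][200:380,250:430]; cv2.imwrite('pics/s1.png',cv2.resize(a,None,fx=3.3,fy=3.3,interpolation=2)[:,:,::-1])
E
```

```text
clk 3.3 [ 462.2 -235.1  150.5] rot [ 3.141 -0.     0.639] yaw 0.639 F [-0.1  1.  -0.4] op 1.0
462.8,-234.3,10,0.64 -> [0.1, -0.03, 14.05] -0.0
```

View pics/s1.png

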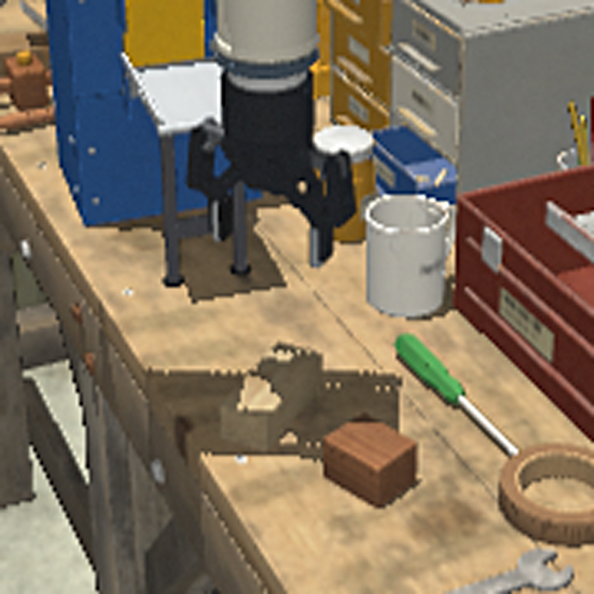

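The gripper hangs level above the long offcut (offcut at about (240,410) in the crop), with the jaws across its narrow side. I descend, grip and lift.

Emit:
drive_tool --moves '[[0,[0,0,5],0],[0,[0,0,10],0],[0,[0,0,13],0],[0,[0,0,14],0],[0,[0,0,14],0],[0.5,[0,0,14],0],[1,[0,0,14],0],[1,[0,0,14],0],[1,[0,0,14],0],[1,[0,0,14],0],[1,[0,0,14],0]]' --grip_force 40

```text
clock: 4.72
eef_pos: [463.0, -235.4, 11.7]
tcp_rot: [3.14, -0.001, 0.64]
contact_force: [-0.8, 0.1, 8.6]
opening: 0.518
```

```bash
python3 go.py 462.8,-234.3,280,0.64 493,-100,280,1.45 497.3,32,280,1.45
```

```text
clk 4.725 [ 463.  -235.4   11.7] rot [ 3.14e+00 -1.00e-03  6.40e-01] yaw 0.64 F [-0.8  0.1  8.6] op 0.518
462.8,-234.3,280,0.64 -> [0.07, -0.04, -26.83] -0.0
493,-100,280,1.45 -> [10.51, -9.02, -26.83] -46.4
497.3,32,280,1.45 -> [18.73, -19.35, -26.85] -46.4
```

Emit:
drive_tool --moves '[[1,[0,0,-5],0],[1,[0,0,-11],0],[1,[2,-2,-17],-8],[1,[5,-4,-23],-18],[1,[8,-7,-26.8],-28],[1,[10.5,-9,-26.8],-38],[1,[12,-12,-26.8],-46.4],[1,[15,-15.5,-26.8],-46.4],[1,[18.7,-19.4,-26.8],-46.4],[1,[18.7,-19.4,-26.8],-46.4],[1,[18.7,-19.4,-26.8],-46.4],[1,[18.7,-19.4,-26.8],-46.4]]'

```text
clock: 6.22
eef_pos: [496.6, 31.2, 279.6]
tcp_rot: [3.14, 0.001, 1.448]
contact_force: [0.0, 0.1, -1.3]
opening: 0.518
```

```bash
python3 go.py 497.3,32,280,1.45 497.3,32,202,1.45
python3 - <<'E'
from h import *
f=r.grab_frame('side'); a=f['color'][100:300,220:400]; cv2.imwrite('pics/s2.png',cv2.resize(a,None,fx=3,fy=3,interpolation=2)[:,:,::-1])
f=r.grab_frame('top'); a=f['color'][210:310,240:360]; cv2.imwrite('pics/t2.png',cv2.resize(a,None,fx=5,fy=5,interpolation=2)[:,:,::-1])
E
```

```text
clk 6.225 [496.6  31.2 279.6] rot [3.140e+00 1.000e-03 1.448e+00] yaw 1.448 F [ 0.   0.1 -1.3] op 0.518
497.3,32,280,1.45 -> [0.09, 0.06, -0.04] -0.1
497.3,32,202,1.45 -> [0.1, 0.05, 7.76] -0.1
```

View pics/s2.png

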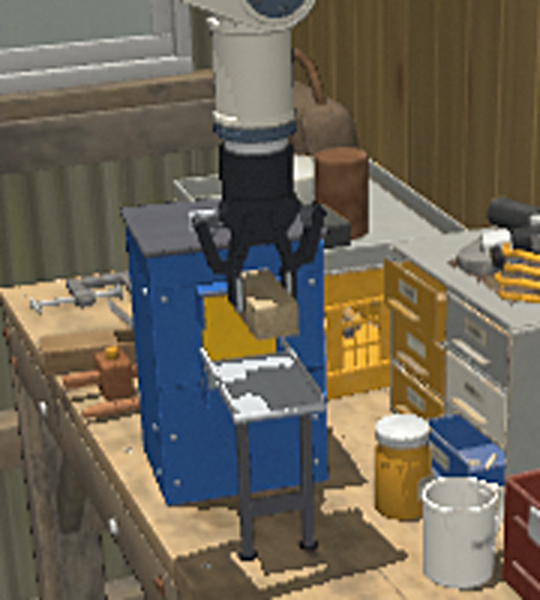

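View pics/t2.png

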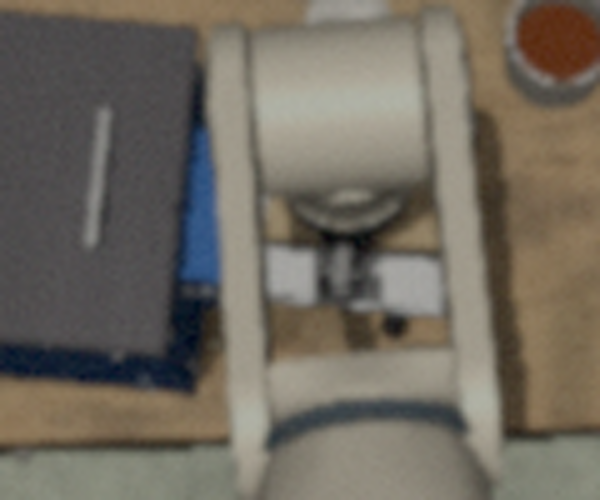

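```bash
cat > ov.py <<'E'
from fit import *
yaw=1.45;u=np.array([np.cos(yaw),np.sin(yaw)]);v=np.array([-u[1],u[0]])
E0=np.array([489.5,-32.5])+175*u   # front face mid
def B(x,y,z): return np.r_[E0+x*u+y*v,z]
def draw(c,o,w,s,name,f=None):
    f=f or r.grab_frame(c)
    im=cv2.resize(f['color'][o[1]:o[1]+w[1],o[0]:o[0]+w[0]],None,fx=s,fy=s,interpolation=cv2.INTER_CUBIC)[:,:,::-1].copy()
    def pl(P,col):
        p=((proj(f,np.array(P))+.5-o)*s).astype(np.int32); cv2.polylines(im,[p.reshape(-1,1,2)],True,col,1)
    pl([B(-175,-45,190),B(-26,-45,190),B(-26,45,190),B(-175,45,190)],(0,255,0))
    pl([B(0,-105,0),B(0,-105,320),B(0,105,320),B(0,105,0)],(255,0,255))
    pl([B(0,-50,275),B(-37,-50,275),B(-37,50,275),B(0,50,275)],(0,255,255))
    cv2.imwrite('pics/'+name,im)
E
python3 -c "
from ov import *
draw('side',(260,160),(90,140),4,'s3.png')
import pickle;F=pickle.load(open('F.pkl','rb'))
draw('top',(215,225),(130,75),6,'t3.png',F['top'])"
```

```text
(no output)
```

View pics/s3.png

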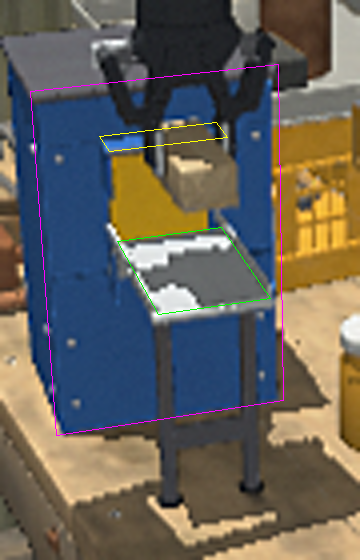

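View pics/t3.png

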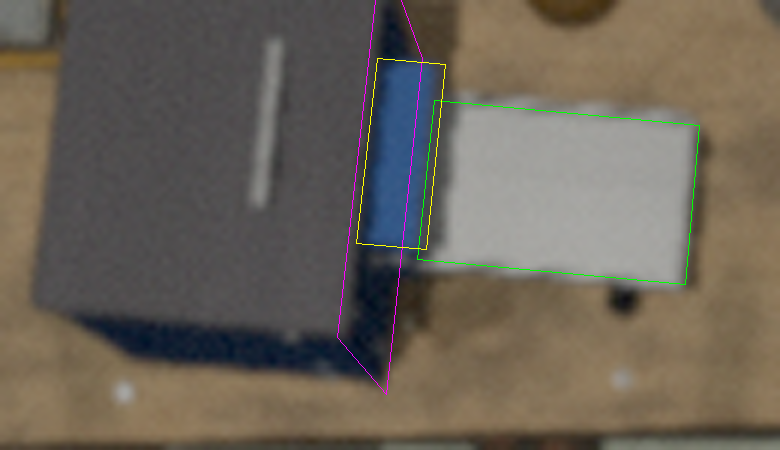

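Emit:
drive_tool --moves '[[1,[0.1,0,3],0],[1,[0.1,0,5.5],0],[1,[0.1,0,6.7],0],[1,[0.1,0,7.4],0],[1,[0.1,0,7.7],0],[1,[0.1,0,7.7],0],[1,[0.1,0,7.7],0]]'

```text
clock: 7.25
eef_pos: [497.3, 32.2, 203.1]
tcp_rot: [3.139, 0.001, 1.448]
contact_force: [-0.1, 0.6, -1.7]
opening: 0.516
```

Emit:
drive_tool --moves '[[1,[0,0,0.1],0],[1,[0,0,0.15],0],[0.5,[0,0,0.15],0],[0.1,[0,0,0.1],0],[0.1,[0,0,0.1],0],[0.1,[0,0,-1],0],[0.1,[0,0,-5],0],[0.1,[0,0,-7],0],[0.5,[-4.5,0,-7],0],[1,[-9,0,-7],0],[1,[-9,0,-7],0],[1,[-9,0,-7],0]]'

```text
clock: 8.75
eef_pos: [486.2, -56.9, 273.7]
tcp_rot: [3.138, 0.0, 1.447]
contact_force: [0.3, 0.9, -0.4]
opening: 0.043
```

```bash
python3 go.py; python3 -c "
from ov import *
draw('side',(260,160),(90,140),4,'s4.png')
draw('top',(215,225),(130,75),6,'t4.png')"
```

```text
clk 8.75 [486.2 -56.9 273.7] rot [3.138 0.    1.447] yaw 1.447 F [ 0.3  0.9 -0.4] op 0.043
```

View pics/s4.png

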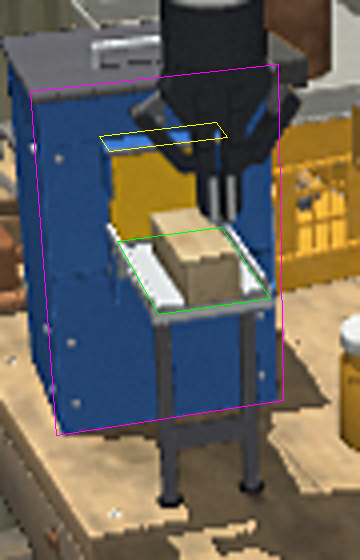

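View pics/t4.png

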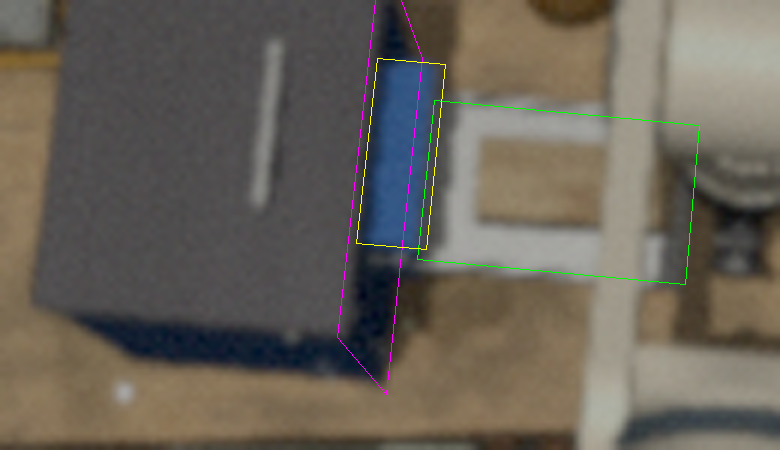

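Emit:
drive_tool --moves '[[1,[0,0,4],0],[1,[0,0,6.5],0],[1,[0,0,6.5],0],[1,[2,0,6.5],0],[1,[3.5,0,6.5],0],[1,[5,0,6.5],0],[1,[6.2,0,6.5],0],[1,[7.4,0,6.5],0],[1,[8.4,0,6.5],0],[1,[9.4,0,6.5],0],[1,[10,0,6.5],0],[1,[10,0,6.5],0]]'

```text
clock: 10.35
eef_pos: [498.6, 43.4, 208.3]
tcp_rot: [3.139, 0.0, 1.449]
contact_force: [-0.4, -0.9, -0.1]
opening: 0.003
```

```bash
python3 go.py; python3 -c "
from ov import *
draw('side',(260,160),(90,140),4,'s5.png')"
```

```text
clk 10.35 [498.6  43.4 208.3] rot [3.139 0.    1.449] yaw 1.449 F [-0.4 -0.9 -0.1] op 0.003
```

View pics/s5.png

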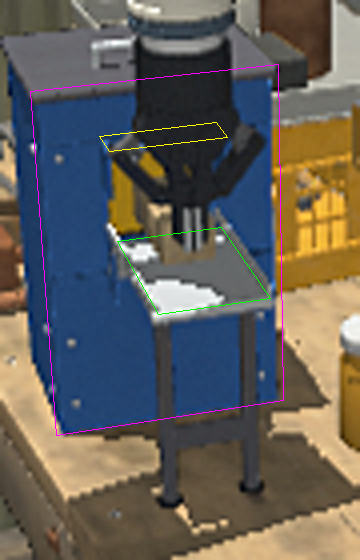

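Emit:
drive_tool --moves '[[1,[0.6,0,-0.2],0],[1,[1.2,0,-0.2],0],[1,[1.8,0,-0.2],0],[1,[2.4,0,-0.2],0],[1,[3,0,-0.2],0],[1,[3,0,-0.2],0],[1,[3,0,-0.2],0]]'

```text
clock: 11.28
eef_pos: [502.1, 73.1, 210.1]
tcp_rot: [3.139, 0.0, 1.449]
contact_force: [0.2, -0.2, -0.6]
opening: -0.002
```

```bash
python3 go.py; python3 -c "
from ov import *
draw('side',(260,160),(90,140),4,'s6.png')"
```

```text
clk 11.275 [502.1  73.1 210.1] rot [3.139 0.    1.449] yaw 1.449 F [ 0.2 -0.2 -0.6] op -0.002
```

View pics/s6.png

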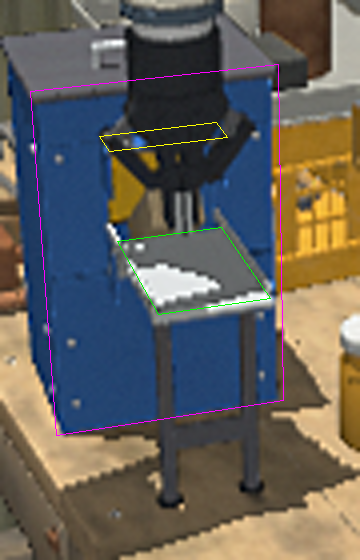

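Emit:
drive_tool --moves '[[1,[0.5,0,-0.1],0],[1,[1,0,-0.1],0],[1,[1.3,0,-0.1],0],[1,[1.3,0,-0.1],0],[1,[1.3,0,-0.1],0]]'

```text
clock: 11.95
eef_pos: [503.6, 85.9, 211.1]
tcp_rot: [3.139, 0.0, 1.449]
contact_force: [-0.2, 0.1, -0.4]
opening: -0.004
```

```bash
python3 go.py; python3 -c "
from ov import *
draw('side',(270,180),(70,70),8,'s7.png')"
```

```text
clk 11.95 [503.6  85.9 211.1] rot [3.139 0.    1.449] yaw 1.449 F [-0.2  0.1 -0.4] op -0.004
```

View pics/s7.png

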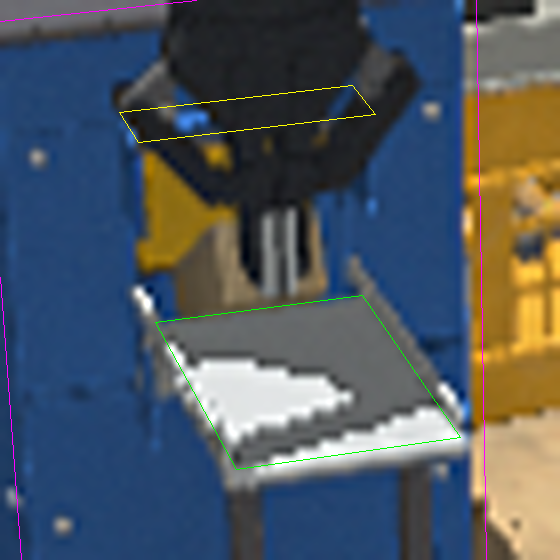

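Emit:
drive_tool --moves '[[1,[-4,0,-0.1],0],[1,[-9,0,-3],0],[1,[-14,0,-6],0],[1,[-14,0,-6],0],[1,[-14,0,-6],0]]'

```text
clock: 12.62
eef_pos: [486.2, -53.0, 270.8]
tcp_rot: [3.139, -0.0, 1.448]
contact_force: [0.5, -0.3, 0.2]
opening: 0.001
```

```bash
python3 go.py; python3 -c "
from ov import *
draw('side',(270,180),(70,70),8,'s8.png')
draw('top',(215,225),(130,75),6,'t8.png')"
```

```text
clk 12.625 [486.2 -53.  270.8] rot [ 3.139 -0.     1.448] yaw 1.448 F [ 0.5 -0.3  0.2] op 0.001
```

View pics/s8.png

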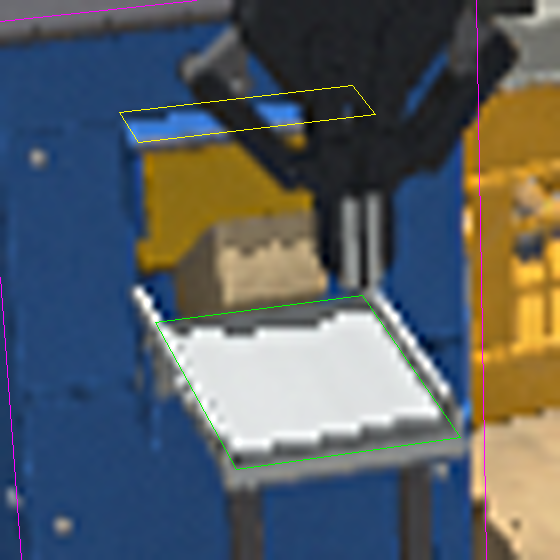

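View pics/t8.png

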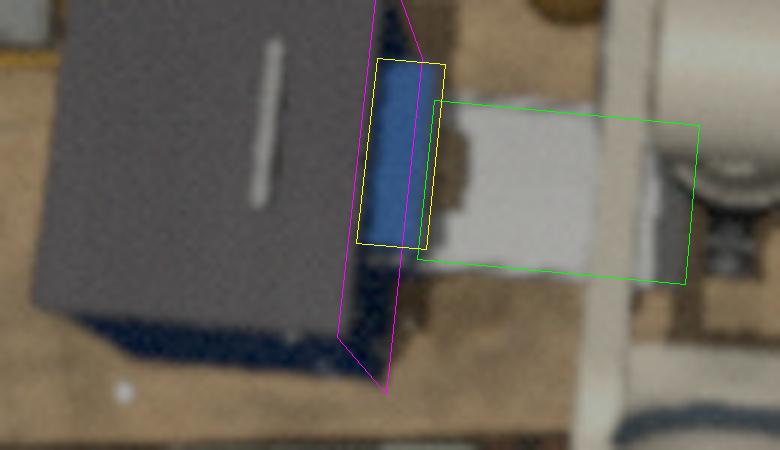

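```bash
cat > tilt.py <<'E'
from ov import *
f=r.grab_frame('side')
for d in r.outline_of('long_offcut_mid','side')[:3]: print(d['score'],d['at'],d['mask'].sum())
for d in r.outline_of('flap','side')[:2]: print('flap',d['score'],d['at'],d['mask'].sum())
ds=[d for d in r.outline_of('long_offcut_mid','side') if abs(d['at'][0]-300)<30]
o=(275,185);s=10
im=cv2.resize(f['color'][185:235,275:335],None,fx=s,fy=s,interpolation=cv2.INTER_NEAREST)[:,:,::-1].copy()
im2=im.copy()
if ds:
    cs=cv2.findContours(cv2.resize(ds[0]['mask'][185:235,275:335].astype(np.uint8),None,fx=s,fy=s,interpolation=0),0,2)[0]; cv2.drawContours(im2,cs,-1,(0,0,255),1)
cv2.imwrite('pics/tilt.png',im2)
E
python3 tilt.py
```

```text
0.68 [303.1, 213.2] 154
flap 0.57 [293.4, 206.0] 179
```

View pics/tilt.png

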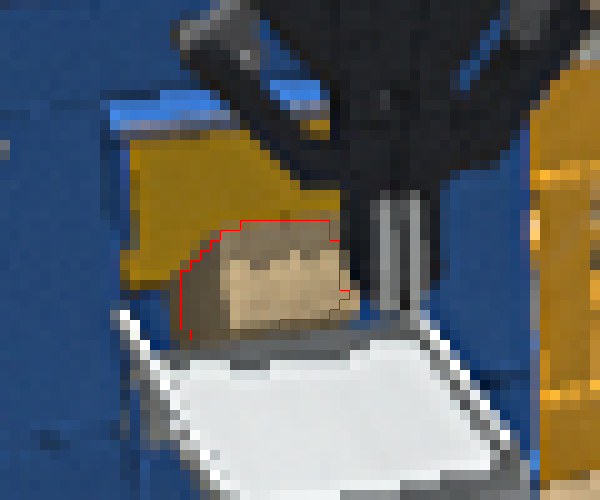

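```bash
cat > hyp.py <<'E'
from ov import *
def blk(xr,th,L=110,W=45,H=35,y0=0,zr=190,psi=0):
    # rear-bottom edge at bin (xr,zr); nose-down th
    P=[]
    for a in(0,L):
        for b in(-W/2,W/2):
            for c in(0,H):
                x=a*np.cos(th)+c*np.sin(th); z=-a*np.sin(th)+c*np.cos(th)
                P.append(B(xr+x,y0+b,zr+z))
    return np.array(P)
def show(f,hs,name,o=(275,185),w=(60,50),s=5,**k):
    rows=[]
    for h in hs:
        im=cv2.resize(f['color'][o[1]:o[1]+w[1],o[0]:o[0]+w[0]],None,fx=s,fy=s,interpolation=cv2.INTER_NEAREST)[:,:,::-1].copy()
        p=((proj(f,blk(**h,**k))+.5-o)*s)
        for i in range(8):
            for j in range(i):
                if bin(i^j).count('1')==1: cv2.line(im,tuple(map(int,p[i])),tuple(map(int,p[j])),(0,0,255),1)
        rows.append(im)
    while len(rows)%2: rows.append(rows[-1]*0)
    cv2.imwrite('pics/'+name,np.vstack([np.hstack(rows[i:i+2]) for i in range(0,len(rows),2)]))
E
python3 - <<'E'
from hyp import *
E0+=u*4
f=r.grab_frame('side'); c,s_=np.cos(.96),np.sin(.96)
D=np.radians
show(f,[dict(xr=-45,th=0.),dict(xr=-45+0,th=D(25),zr=199),dict(xr=-26,th=D(55)),dict(xr=-26-10*c,th=D(55),zr=190+10*s_)],'hyp.png')
E
```

```text
(no output)
```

View pics/hyp.png

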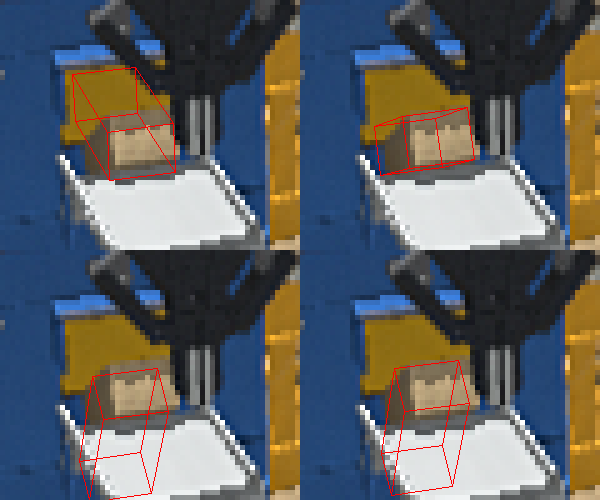

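Run:
```python
from hyp import *
import hyp
f=r.grab_frame('side')
poly=np.array([(222,222),(335,214),(358,285),(360,318),(200,342),(178,340),(178,275)])
E1=ov0=E0.copy()
S=10;o=np.array((275,185))
M=np.zeros((500,600),np.uint8);cv2.fillPoly(M,[poly],1)
import ov
def run(dx,th,xr,y0,lift):
    ov.E0[:]=E1+u*dx
    # constraint: underside passes over edge (-26,190): distance along from rear to edge = q
    P=blk(xr,th,y0=y0,zr=190+lift)
    m=np.zeros_like(M); cv2.fillConvexPoly(m,cv2.convexHull(((proj(f,P)+.5-o)*S).astype(np.int32)),1)
    ex=np.zeros_like(M)
    cv2.fillPoly(ex,[((proj(f,np.array([B(-175,-47,190),B(-26,-47,190),B(-26,47,190),B(-175,47,190)]))+.5-o)*S).astype(np.int32)],1)
    # sill front part only occludes things lower than it
    q=np.zeros_like(M); q[345:]=1
    m[q>0]=0
    return np.abs(m.astype(int)-M).sum()/M.sum()
R=[]
for dx in(0,4):
  for td in range(0,61,5):
    th=np.radians(td)
    for xr in range(-70,1,3):
      # rest on edge or slope
      lift=(-26-xr)*np.tan(th) if xr<-26 else -(xr+26)*np.tan(np.radians(55))
      if xr>=-26 and td<50: continue
      for y0 in(-12,-8,-4,0): R.append((run(dx,th,xr,y0,lift),dx,td,xr,y0,round(lift,1)))
R.sort(); 
seen={}
for x in R:
    k=(x[1],x[2])
    if k not in seen: seen[k]=1; print(x)
    if len(seen)>14:break
```

```text
(np.float64(0.16686320754716982), 0, 40, -40, -4, np.float64(11.7))
(np.float64(0.17018653516295026), 0, 35, -43, -4, np.float64(11.9))
(np.float64(0.17629716981132076), 4, 25, -67, 0, np.float64(19.1))
(np.float64(0.17833404802744426), 0, 45, -37, -4, np.float64(11.0))
(np.float64(0.17913807890222985), 4, 40, -37, -4, np.float64(9.2))
(np.float64(0.1826222126929674), 4, 45, -37, -4, np.float64(11.0))
(np.float64(0.1857311320754717), 4, 35, -40, -4, np.float64(9.8))
(np.float64(0.18969768439108062), 0, 50, -37, -4, np.float64(13.1))
(np.float64(0.19071612349914235), 4, 30, -46, -4, np.float64(11.5))
(np.float64(0.1989172384219554), 0, 30, -49, -4, np.float64(13.3))
(np.float64(0.20293739279588335), 4, 50, -34, -4, np.float64(9.5))
(np.float64(0.20411663807890223), 0, 20, -28, -8, np.float64(0.7))
(np.float64(0.2045990566037736), 4, 20, -31, -8, np.float64(1.8))
(np.float64(0.2052958833619211), 0, 55, -37, -4, np.float64(15.7))
(np.float64(0.2159090909090909), 4, 55, -34, -4, np.float64(11.4))
```

Emit:
drive_tool --moves '[[1,[4,0,4],0],[1,[8,0,6.2],0],[1,[11,0,6.3],0],[1,[13,0,6.3],0],[1,[14,0,6.3],0],[1,[14.5,0,6.3],0],[1,[14.9,0,6.3],0],[1,[14.9,0,6.3],0]]'

```text
clock: 14.02
eef_pos: [503.9, 91.2, 207.8]
tcp_rot: [3.14, 0.007, 1.45]
contact_force: [-2.9, -22.8, 4.2]
opening: 0.001
```

```bash
python3 go.py; python3 -c "
from ov import *
draw('side',(270,180),(70,70),8,'s9.png')"
```

```text
clk 14.025 [503.9  91.2 207.8] rot [3.14  0.007 1.45 ] yaw 1.45 F [ -2.9 -22.8   4.2] op 0.001
```

View pics/s9.png

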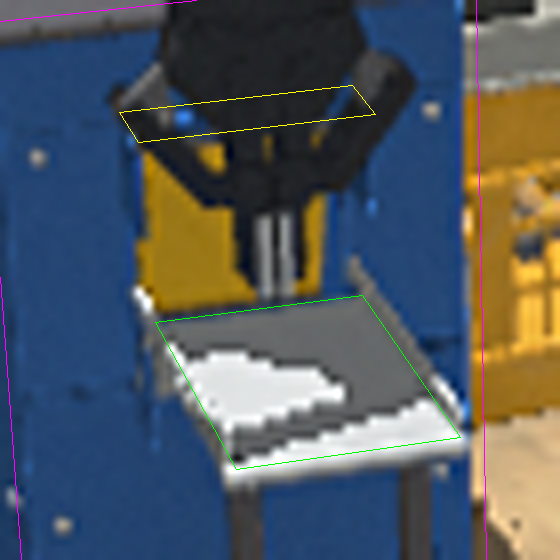

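The long offcut has gone in: the mouth shows only the yellow flap. The gripper now presses on the hood with 23 N, so I back off and check.

Emit:
drive_tool --moves '[[1,[-4,0,0],0],[1,[-9,0,-3],0],[1,[-15,0,-8],0],[1,[-20,0,-8],0],[0.5,[-25,0,-8],0],[0,[-30,0,-8],0],[0,[-30,0,-8],0]]'

```text
clock: 14.95
eef_pos: [466.9, -209.4, 290.0]
tcp_rot: [3.14, 0.008, 1.446]
contact_force: [0.9, 0.7, 0.1]
opening: 0.639
```

```bash
python3 go.py 497.8,-354.5,100,1.916 497.8,-354.5,12,1.916; python3 -c "
from ov import *
draw('side',(260,160),(100,140),4,'s10.png')
for n in('long_offcut_mid','flap'):
  for d in r.outline_of(n,'side')[:3]: print(n,d['score'],d['at'],d['mask'].sum())"
```

```text
clk 14.95 [ 466.9 -209.4  290. ] rot [3.14  0.008 1.446] yaw 1.446 F [0.9 0.7 0.1] op 0.639
497.8,-354.5,100,1.916 -> [-13.86, 4.85, 19.11] -27.0
497.8,-354.5,12,1.916 -> [-13.79, 4.84, 27.91] -27.0
flap 0.89 [298.2, 210.5] 344
```

View pics/s10.png

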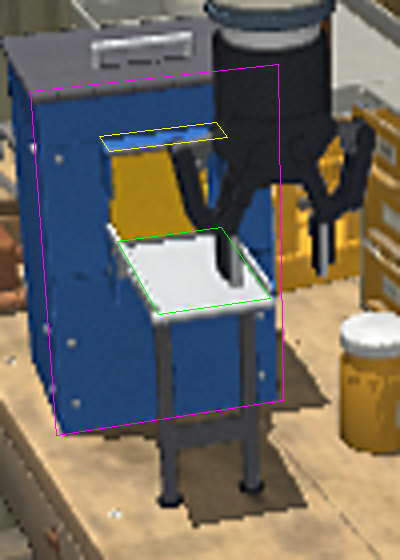

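The flap is shut, the sill is empty and no offcut shows outside, so the long one is in. Next is the short offcut.

Emit:
drive_tool --moves '[[0,[-5,2,4],-9],[0,[-10,4,10],-18],[0,[-13.8,4.8,16],-27],[0,[-13.8,4.8,19],-27],[0,[-13.8,4.8,19],-27],[0,[-13.8,4.8,19],-27]]'

```text
clock: 15.85
eef_pos: [499.3, -349.0, 102.0]
tcp_rot: [-3.14, 0.007, 1.921]
contact_force: [0.4, 0.0, 0.9]
opening: 1.0
```

```bash
python3 go.py 497.8,-354.5,12,1.916
python3 - <<'E'
from h import *
f=r.grab_frame('side'); a=f['color'][260:380,300:430]; cv2.imwrite('pics/s11.png',cv2.resize(a,None,fx=4.5,fy=4.5,interpolation=2)[:,:,::-1])
E
```

```text
clk 15.85 [ 499.3 -349.   102. ] rot [-3.14   0.007  1.921] yaw 1.921 F [0.4 0.  0.9] op 1.0
497.8,-354.5,12,1.916 -> [-0.41, -0.32, 9.0] 0.3
```

View pics/s11.png

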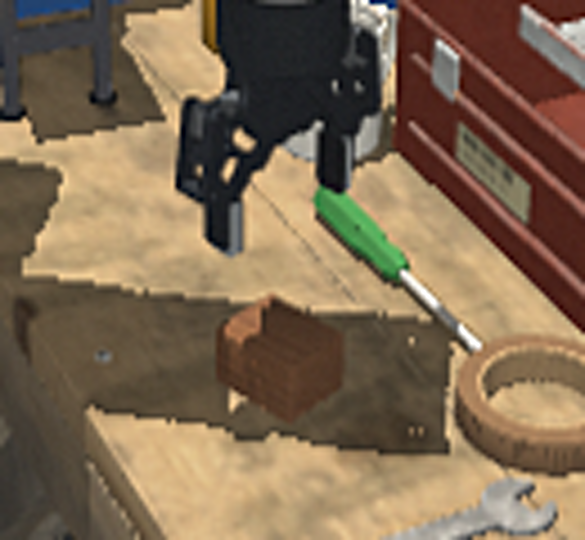

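The gripper is open over the short offcut (about (280,355) in the crop) and clear of the screwdriver. I descend, grip and lift.

Emit:
drive_tool --moves '[[0,[-0.4,-0.3,4],0],[0,[-0.4,-0.3,7],0],[0,[-0.4,-0.3,8.7],0],[0,[-0.4,-0.3,9],0],[0,[-0.4,-0.3,9],0],[1,[-0.4,-0.3,9],0],[1,[-0.4,-0.3,9],0],[1,[-0.4,-0.3,9],0],[1,[-0.4,-0.3,9],0],[1,[-0.4,-0.3,9],0]]'

```text
clock: 17.15
eef_pos: [499.0, -355.2, 13.8]
tcp_rot: [3.141, 0.009, 1.922]
contact_force: [-0.1, 0.7, 5.4]
opening: 0.577
```

```bash
python3 go.py 493,-100,280,1.45 497.3,32,280,1.45
```

```text
clk 17.15 [ 499.  -355.2   13.8] rot [3.141 0.009 1.922] yaw 1.922 F [-0.1  0.7  5.4] op 0.577
493,-100,280,1.45 -> [23.93, 8.21, -26.83] 27.0
497.3,32,280,1.45 -> [36.18, 13.15, -26.94] 27.0
```

Emit:
drive_tool --moves '[[1,[0,0,-5],0],[1,[0,0,-11],0],[1,[5,1.5,-17],7],[1,[10,3.5,-22],15],[1,[15,5,-26.5],22],[1,[20,7,-27],27],[1,[25,8.7,-27],27],[1,[30,10.7,-27],27],[1,[35,12.7,-27],27],[1,[36.2,13.2,-27],27],[1,[36.2,13.2,-27],27],[1,[36.2,13.2,-27],27]]'

```text
clock: 18.65
eef_pos: [497.6, 31.3, 280.5]
tcp_rot: [3.137, 0.008, 1.45]
contact_force: [-0.0, 0.2, -1.3]
opening: 0.578
```

```bash
python3 go.py 497.3,32,205,1.45; python3 -c "
from ov import *
draw('side',(260,160),(90,140),4,'s12.png')"
```

```text
clk 18.65 [497.6  31.3 280.5] rot [3.137 0.008 1.45 ] yaw 1.45 F [-0.   0.2 -1.3] op 0.578
497.3,32,205,1.45 -> [0.13, -0.08, 7.55] -0.0
```

View pics/s12.png

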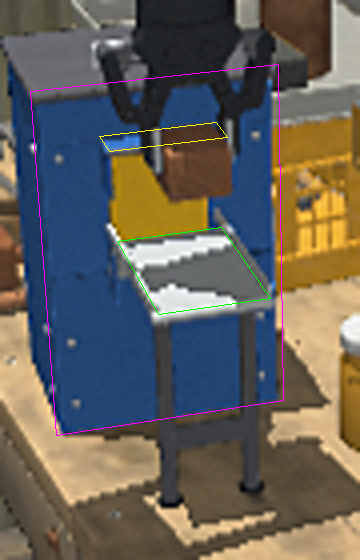

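The short offcut is held square over the sill and the flap is still shut. I lower it, release it and go round behind it.

Emit:
drive_tool --moves '[[1,[0,0,3],0],[1,[0,0,5.5],0],[1,[0,0,6.8],0],[1,[0,0,7.4],0],[1,[0,0,7.6],0],[1,[0,0,7.65],0],[1,[0,0,7.65],0],[0.5,[0,0,7.65],0],[0.1,[0,0,7.6],0],[0.1,[0,0,7.6],0],[0.1,[0,0,6.5],0],[0.1,[0,0,3],0]]'

```text
clock: 20.2
eef_pos: [496.7, 30.8, 250.2]
tcp_rot: [3.14, 0.009, 1.449]
contact_force: [0.2, 0.1, 0.9]
opening: 0.904
```

Emit:
drive_tool --moves '[[0.1,[0,0,-3],0],[0.5,[-3,0,-5],0],[1,[-8,0,-5],0],[1,[-11,0,-5],0],[1,[-11,0,-5],0]]'

```text
clock: 20.82
eef_pos: [483.2, -79.5, 302.1]
tcp_rot: [3.139, 0.009, 1.446]
contact_force: [0.4, 0.3, -0.2]
opening: 0.04
```

```bash
python3 go.py; python3 -c "
from ov import *
draw('side',(270,180),(70,70),8,'s13.png')"
```

```text
clk 20.825 [483.2 -79.5 302.1] rot [3.139 0.009 1.446] yaw 1.446 F [ 0.4  0.3 -0.2] op 0.04
```

View pics/s13.png

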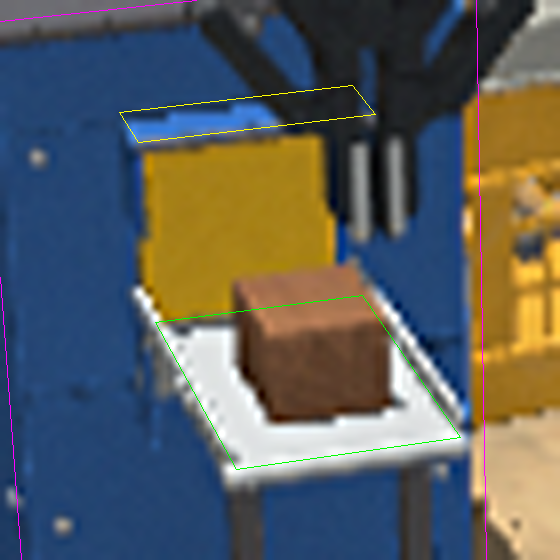

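Emit:
drive_tool --moves '[[1,[0,0,5],0],[1,[0,0,9.2],0],[1,[0,0,9.2],0],[1,[0,0,9.2],0],[1,[3,0,9.2],0],[1,[6,0,9.2],0],[1,[8.5,0,9.2],0],[1,[12.5,0,9.2],0],[1,[16.5,0,9.2],0],[1,[16.5,0,9.2],0],[1,[16.5,0,9.2],0]]'

```text
clock: 22.25
eef_pos: [504.4, 84.5, 209.8]
tcp_rot: [3.138, 0.008, 1.448]
contact_force: [0.0, -0.0, 0.3]
opening: -0.003
```

```bash
python3 go.py; python3 -c "
from ov import *
draw('side',(270,180),(70,70),8,'s14.png')"
```

```text
clk 22.25 [504.4  84.5 209.8] rot [3.138 0.008 1.448] yaw 1.448 F [ 0.  -0.   0.3] op -0.003
```

View pics/s14.png

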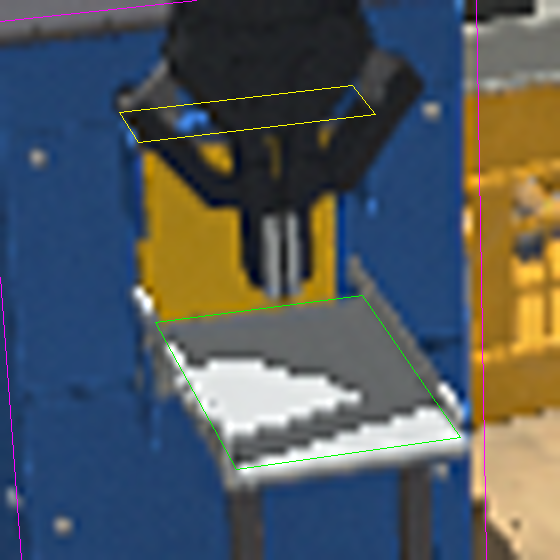

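The short offcut is in and the flap looks shut. I withdraw clear of everything and check.

Emit:
drive_tool --moves '[[1,[-4,0,0],0],[1,[-9,0,-3],0],[1,[-15,0,-8],0],[1,[-20,0,-10],0],[1,[-26,0,-10],0],[1,[-32,0,-10],0],[1,[-36,0,-10],0],[1,[-36,0,-10],0],[1,[-36,0,-10],0],[1,[-36,0,-10],0]]'

```text
clock: 23.55
eef_pos: [459.4, -271.5, 312.7]
tcp_rot: [3.138, 0.008, 1.448]
contact_force: [-0.4, -0.1, 0.9]
opening: 0.0
```

```bash
python3 go.py; python3 -c "
from ov import *
draw('side',(240,150),(200,200),3,'s15.png'); f=r.grab_frame('top'); save(f,'t15.png')
for n in('long_offcut_mid','short_offcut_mid','flap'):
  for c in('side','top'):
    for d in r.outline_of(n,c)[:3]: print(n,c,d['score'],d['at'],d['mask'].sum())
for n in('jar','mug','screwdriver','spanner','tape_roll'):
    for d in r.spot_point(n,'top')[:1]: print(n,onz(f,d['at'],0).round(0))"
```

```text
clk 23.55 [ 459.4 -271.5  312.7] rot [3.138 0.008 1.448] yaw 1.448 F [-0.4 -0.1  0.9] op 0.0
flap side 0.68 [299.5, 209.0] 529
flap side 0.66 [371.3, 276.6] 899
jar [660.  12.   0.]
mug [ 662. -119.    0.]
screwdriver [ 609. -293.    0.]
spanner [ 484. -506.    0.]
tape_roll [ 619. -452.    0.]
```

View pics/s15.png

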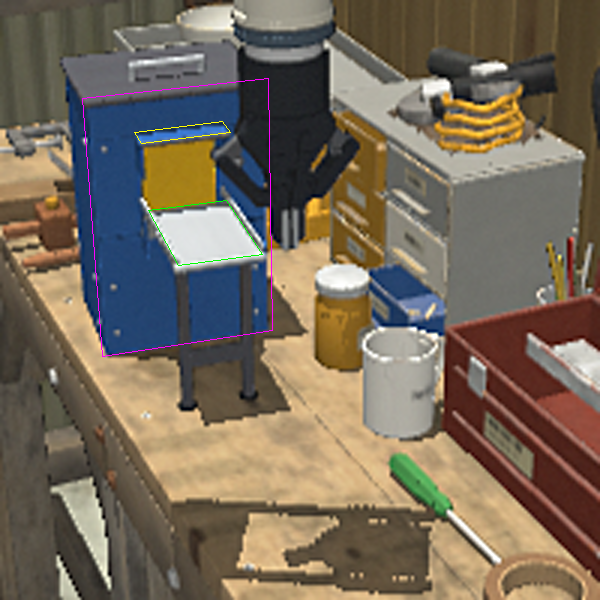

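View pics/t15.png

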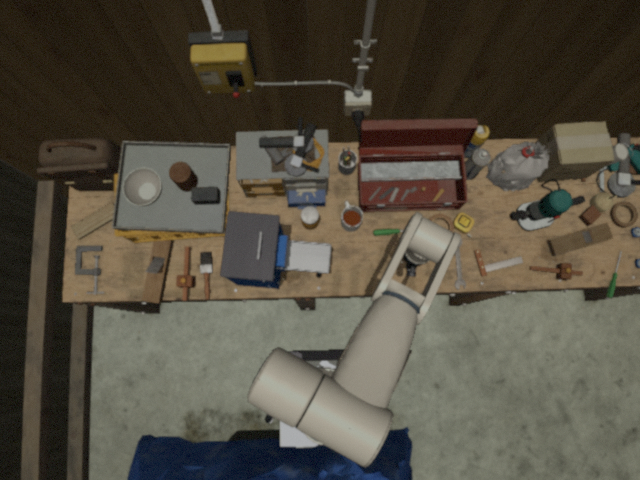

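The sill is empty, the flap is shut (side view, about (299,209)), and no offcut is visible on the bench or floor. The bystanders are where they were and the arm is clear, so I hand in.

```bash
python3 -c "
from rig import r
print(r.sign_off())"
```

```text
the job is handed in; nothing more can be done
None
```

Both offcuts are in the scrap bin, the long one first. The flap was shut behind it before I picked up the short one. I handed the job in at about 24 s on the robot's clock.

**Long offcut:** It first stuck tilted at the sill's edge, and a second push sent it in. At the end of that push the gripper pressed on the bin, probably the hood, with about 23 N (limit 40 N). I backed off straight away.

**Short offcut:** It went in with one quick push.

**Last checks:**
- **Sill and flap:** the sill is empty and the flap is shut.
- **Offcuts:** neither camera nor the networks found either one outside the bin. Neither camera sees inside it, so I infer they dropped in from the shut flap.
- **Bystanders:** the jar, mug, screwdriver, spanner and tape roll look undisturbed. The network's positions matched the first ones within about 25 mm, but that is rough because the arm partly hid some of them. I checked the brush and marking gauge only by eye, in the top picture; the arm never went near them.
- **Arm:** it stands clear, touching nothing.

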